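# Put the coolant filter back in service

## Task

Put the coolant filter back in service: press the filter pot's lid fully home, then open the inclined valve all the way by turning its red handwheel counter-clockwise until it comes to its stop, letting your hand follow the wheel as its stem rises. Leave the spare filter cartridge and the yellow oil bottle beside the unit standing where they are.

Things in the scene. Friction and masses are not known exactly. Their poses are not given: they have to be found in the camera images.
- lid_top (a point): Centre of the top of the filter pot's lid, a black disc 110 mm across, 10 mm thick, with a flat grey boss (56 mm across, 6 mm high) in its middle; this point is on top of the boss, z up. The lid stands proud at the start, showing a yellow band between lid and rim; fully home, no yellow shows and this point is 146 mm above the bench.
- lid (a joint): How far the lid has been pressed down, m: 0 = 12 mm proud, 0.012 = fully home (hard stop). Starts between 0 and 0.004. It slides straight down, taking about 6 N, and stays where it is left.
- unit: The filter unit, fixed to the bench: grey base plate 200 x 400 x 10 mm; origin under its centre, x away from the robot's side, y to the left, z up. An upright blue pot (steel rim 116 mm across, its top 130 mm up) stands at y = +110 mm; a brass valve at y = -110 mm, its stem leaning 35 degrees from vertical towards -x; a pipe at 70 mm height joins them.
- wheel_grip (a point): Centre of the valve's red handwheel and of its crossbar. Round rim: 116 mm outside, 92 mm inside, 12 mm thick; one straight flat-sided crossbar, 18 mm wide, 20 mm deep along the stem, to be gripped across its width at the centre. x along the crossbar, z outward along the leaning stem; moves with the wheel. A hub and stem under 19 mm thick lie inward of it; the brass bonnet begins 45 mm inward.
- wheel (a joint): Turn of the handwheel, rad: 0 = shut, growing as it is turned counter-clockwise seen from outside (right-handed about z of wheel_grip); 3.3 = fully open (hard stop). Starts between 0.1 and 0.9. The wheel moves outward along the stem 7 mm for every radian of opening. It takes about 0.2 N m to turn and stays where it is left.
- cartridge_mid (a point): Middle (60 mm up) of the spare filter cartridge, a white upright cylinder 62 mm across and 120 mm high, loose on the bench in front of the pot. To be left standing.
- oil_mid (a point): Middle (75 mm up) of the yellow oil bottle, 60 mm across and 150 mm high, loose on the bench to the left of the pot. To be left standing.
Not all that is in view belongs to the job. Leave any orange look-alike of the part that bears oil_mid alone.

How it is judged:
By the outcome, as a careful person would: the job done as asked, in the order asked, and still so for the second after the job is handed in, with the robot touching nothing.
It also fails if it takes over 69 s, if anything falls off the work surface, if the arm or the gripper's body presses on something with over 40 N, if the wrist force passes 120 N, or if a joint passes its speed limit or range.

## Robot

A 7-joint arm with a two-finger parallel gripper is mounted at the origin on the work surface. World frame = base frame: x ahead of the robot, y to its left, z up, the work surface at z = 0. Lengths are in m, angles in rad, forces in N, time in s.
With the tool pointing down it reaches from about 0.4 to 0.85 m from the base axis. Payload 10.4 kg.
Tool frame: the origin (TCP) lies on the front face of the gripper's body, between the roots of the fingers; the fingertips stand 70 mm ahead of it and the grasp point (between the pads) lies 51 mm ahead of it (grasp_offset is the distance from the TCP to the grasp point, in m); z points along the fingers, y is the direction in which the jaws open and shut (so a half turn about z gives the same grasp; the last joint's range is limited). The gripper opens to 87 mm and grips with 3 to 60 N. Pads are 19 mm wide; open, the fingers measure 117 mm over their backs; the gripper's body (75 mm by 190 mm) begins 51 mm behind the grasp point.
Start: joints at [-1.228, 0.332, -0.065, 1.46, 0.022, 1.35, -0.088], TCP at [0.224, 0.584, 0.292] pointing down, gripper open.
Joint ranges: [-2.6, 2.6], [-0.5, 2.12], [-1.47, 1.34], [0.16, 2.42], [-1.27, 4.41], [0.06, 2.06], [-2.6, 2.6]. Speed limits (rad/s): [2.22, 2.22, 2.79, 2.79, 3.14, 3.14, 3.14].

## Interface

Orientations are given as a unit quaternion [x, y, z, w].
In Python, from bench import * gives the robot as it stands. The module is installed in compiled form; this text tells all that it offers.
- The arm moves only by the tool arm_command, never from a script. Its argument "commands" is a list of rows, each a list of 3 entries, a list of its own where there are three numbers: the opening in per cent of the stroke, from 0 (shut) to 100 (fully open), then the shift along the tool's x, y, z in m, then the turn, a rotation vector about the tool's x, y, z in rad. A call has exactly 10 rows; each row is the pose to reach, as a shift and turn from the pose commanded when the call began, along the tool's axes at that moment; what a row does not reach only later rows make up. A row lasts 1/12 s, in which the tool goes at most 41.7 mm and 7.16 degrees, less where a joint would pass 70% of its speed; a pose out of reach is approached as far as the arm can. A call with a gripper value outside its range is refused whole. The fingers move at their own pace and stop on an object; "squeeze" is the grip in N (left out, the last holds). Time passes only in rows, so rows that repeat a pose let the fingers close, or fill a call up. It gives the time, the measured TCP pose, the force and the opening at its end, in the units of the state.
- read_state(): the state, without advancing time (a new reading comes with each control period).
- camera(name): name is "scene" or "top"; returns a dict with "pixels" (384x512x3 uint8, red, green, blue), "fx", "fy", "cx", "cy" (pixels), "rvec" (rotation vector, rad) and "tvec" (3), from world to camera coordinates, as OpenCV has them. Camera axes: x right, y down, z forward; pixel columns grow to the right and rows downward; lengths in m; the calibration is good to about 2 mm. A picture is of the moment at which its call begins. There is no depth.
- close_job(): hands the job in, once; it reports no verdict.
The state is a dict: "time": time; "joint_positions": joint angles; "joint_vel": joint speeds; "joint_torque": joint torques, N m; "ee_pos": TCP position; "eef_rot": TCP orientation; "ft_force": force on the tool from outside, world axes, zero at the start; "torque": the same for the moment, N m; "width": finger opening in m.
Only numpy, scipy, OpenCV 4.12 (cv2) and the standard library are available. Lean on these libraries where they do the work, as an engineer would, in place of code of your own. Each camera call takes 0.05 s, during which the arm holds its last target.

## Working session

There is one attempt and no reset: what is moved stays moved. The work goes in short steps, Python scripts to look and compute and a tool call to move; the robot and the scene stay as the last step left them, time stands still between calls to the robot, and variables do not carry over. Pictures are saved under pics/ and viewed, and the job is handed in when it is done.

Besides the shell and the picture viewer there is one more tool, called after "Call:" by a JSON object that holds its "op" and its "data", one argument or row to a line. arm_command: Moves the arm, as the interface text tells. Its arguments: {"type":"object","properties":{"commands":{"type":"array","items":{"type":"array"}},"squeeze":{"type":"number"}},"required":["commands"]}

```bash
mkdir -p pics; python3 - <<'E'
from bench import *
import cv2,numpy as np
s=read_state()
print({k:np.round(v,3) for k,v in s.items()})
for n in("scene","top"):
    c=camera(n); cv2.imwrite(f"pics/{n}0.png",c["pixels"][:,:,::-1])
    R=cv2.Rodrigues(np.array(c["rvec"],float))[0]; print(n,c["fx"],c["cx"],c["cy"],"pos",-R.T@np.array(c["tvec"]).ravel(),R.round(3).tolist())
E
```

```text
{'time': np.float64(0.0), 'joint_positions': array([-1.228,  0.333, -0.065,  1.461,  0.022,  1.35 , -0.088]), 'joint_vel': array([-0.   ,  0.001, -0.001,  0.001, -0.001,  0.   , -0.001]), 'joint_torque': array([-0.0000e+00, -6.2325e+01,  2.4000e-02, -3.8989e+01, -6.1000e-02,
        4.0000e-02,  0.0000e+00]), 'ee_pos': array([0.223, 0.583, 0.291]), 'eef_rot': array([ 0.182,  0.983, -0.001, -0.   ]), 'ft_force': array([ 0.678, -0.119, -1.086]), 'torque': array([ 0.03 , -0.004,  0.043]), 'width': np.float64(0.087)}
scene 364.7493013668366 252.19182020935727 188.65467965602926 pos [1.04747309 0.6334268  0.84487566] [[-0.72, 0.694, 0.002], [0.508, 0.529, -0.68], [-0.473, -0.489, -0.733]]
top 377.1024077531233 255.98918532623424 194.38062775789 pos [0.46389532 0.15587824 0.91470895] [[-0.004, -1.0, -0.01], [-0.993, 0.005, -0.117], [0.117, 0.01, -0.993]]
```

View pics/scene0.png

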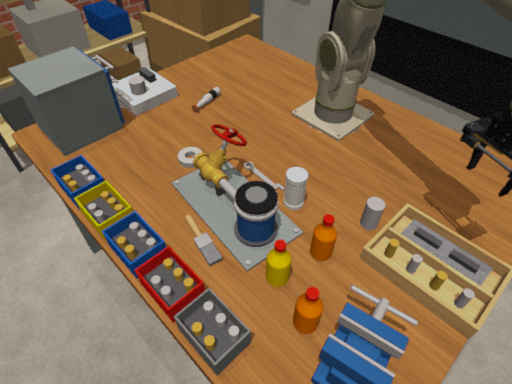

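View pics/top0.png

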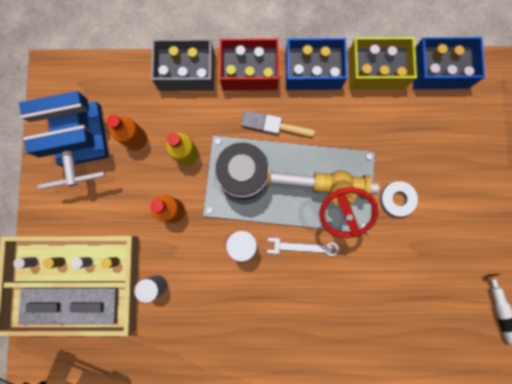

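The scene view shows the pot lid at (257,200), the red wheel at (229,135), the white cartridge at (295,187) and the yellow bottle at (279,264). The orange look-alikes are at (323,239) and (307,311). In the top view the lid is at (242,168), the wheel at (349,212), the cartridge at (241,246) and the yellow bottle at (179,146). There is also a grey can at (149,290), which isn't the cartridge.

Next I'll zoom in and measure.

```bash
cat > h.py <<'E'
from bench import *
import cv2,numpy as np
class Cam:
    def __init__(s,n):
        c=camera(n); s.im=c["pixels"][:,:,::-1].copy(); s.hsv=cv2.cvtColor(s.im,cv2.COLOR_BGR2HSV)
        s.K=np.array([[c["fx"],0,c["cx"]],[0,c["fy"],c["cy"]],[0,0,1]]); s.rv=np.array(c["rvec"],float).ravel(); s.tv=np.array(c["tvec"],float).ravel()
        s.R=cv2.Rodrigues(s.rv)[0]; s.C=-s.R.T@s.tv
    def ray(s,p):
        d=np.atleast_2d(np.asarray(p,float)); d=np.c_[d,np.ones(len(d))]@np.linalg.inv(s.K).T@s.R
        return d/np.linalg.norm(d,axis=1,keepdims=True)
    def onz(s,p,z):
        d=s.ray(p); return s.C+d*((z-s.C[2])/d[:,2:])
    def onplane(s,p,o,n):
        d=s.ray(p); return s.C+d*(((o-s.C)@n)/(d@n))[:,None]
    def proj(s,P): return cv2.projectPoints(np.atleast_2d(np.asarray(P,float)),s.rv,s.tv,s.K,None)[0][:,0]
def tri(ca,pa,cb,pb):
    A=[];b=[]
    for c,p in((ca,pa),(cb,pb)):
        d=c.ray(p)[0]; M=np.eye(3)-np.outer(d,d); A.append(M);b.append(M@c.C)
    X=np.linalg.solve(A[0]+A[1],b[0]+b[1]); return X,[np.linalg.norm(a@X-q)*1e3 for a,q in zip(A,b)]
def crop(c,x0,y0,x1,y1,f,name): cv2.imwrite(name,cv2.resize(c.im[y0:y1,x0:x1],None,fx=f,fy=f,interpolation=cv2.INTER_CUBIC))
E
python3 - <<'E'
from h import *
t=Cam("top");s=Cam("scene")
crop(t,190,120,410,280,3.6,"pics/tc.png"); crop(s,160,110,320,290,3.3,"pics/sc.png")
# plate mask in top
for nm,c in(("t",t),("s",s)):
    m=cv2.inRange(c.hsv,(0,120,90),(8,255,255))|cv2.inRange(c.hsv,(172,120,90),(180,255,255))
    cs,_=cv2.findContours(m,cv2.RETR_EXTERNAL,cv2.CHAIN_APPROX_NONE)
    for q in cs:
        if cv2.contourArea(q)>150: print(nm,cv2.contourArea(q),cv2.boundingRect(q),cv2.fitEllipse(q))
E
```

```text
t 151.5 (150, 199, 15, 14) ((156.91835021972656, 205.4561767578125), (13.323866844177246, 14.655055046081543), 106.18055725097656)
t 2268.5 (320, 187, 59, 51) ((348.5843200683594, 212.3843536376953), (49.45890808105469, 58.54172897338867), 79.4594955444336)
t 2400.0 (219, 39, 61, 49) ((247.71200561523438, 60.305965423583984), (48.86771011352539, 71.89436340332031), 85.85639190673828)
s 2717.0 (135, 246, 71, 77) ((170.05023193359375, 282.3740234375), (54.4472770690918, 71.49655151367188), 142.81503295898438)
s 285.0 (211, 124, 36, 22) ((227.8392333984375, 134.12281799316406), (12.779178619384766, 35.9886360168457), 116.11466979980469)
```

View pics/tc.png

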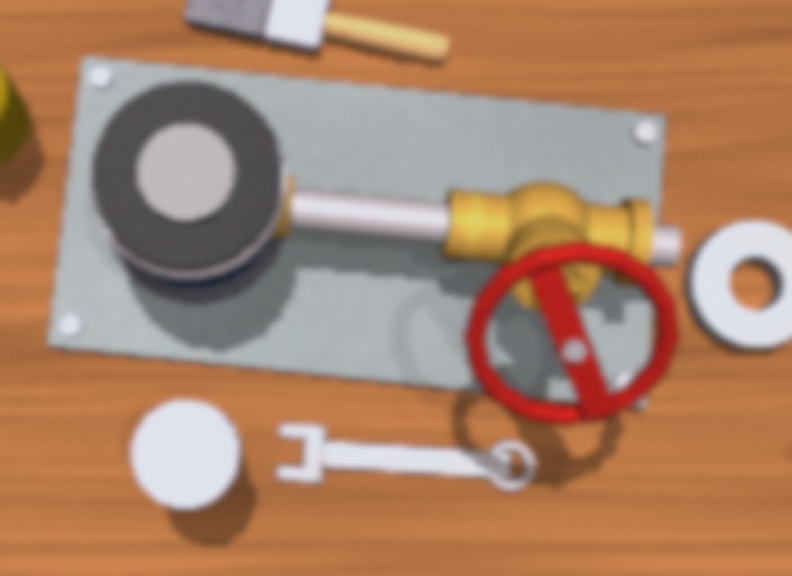

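View pics/sc.png

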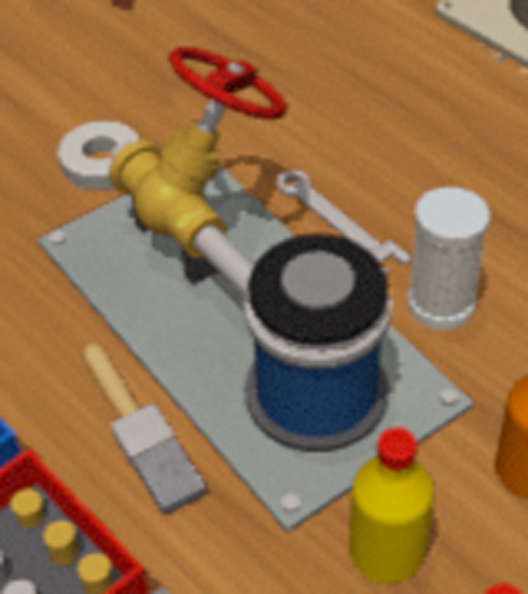

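```bash
python3 - <<'E'
from h import *
t=Cam("top");s=Cam("scene")
# plate corners from crop
pc=np.array([[84,57],[664,116],[48,346]])/3.6+[190,120]
P=t.onz(pc,0.010); print("plate corners",P.round(4).tolist())
m=cv2.inRange(t.hsv,(60,5,90),(110,70,215)); 
e1=P[1]-P[0]; e2=P[0]-P[2]; print(np.linalg.norm(e1),np.linalg.norm(e2),"yaw y-edge",np.degrees(np.arctan2(-e1[0]*-1,-e1[1])) ,"x-edge",np.degrees(np.arctan2(e2[1],e2[0])))
print("unit centre",(P[1]+P[2])/2)
# boss
tb=np.array([186,171.5])/3.6+[190,120]; sb=np.array([318,279])/3.3+[160,110]
def seg(c,seed,lo,hi):
    m=cv2.inRange(c.hsv,lo,hi); n,l,st,ce=cv2.connectedComponentsWithStats(m); k=l[int(seed[1]),int(seed[0])]; 
    q=max(cv2.findContours((l==k).astype(np.uint8),cv2.RETR_EXTERNAL,cv2.CHAIN_APPROX_NONE)[0],key=cv2.contourArea)
    return k,st[k],cv2.fitEllipse(q)
for nm,c,b in(("t",t,tb),("s",s,sb)): print(nm,"hsv",c.hsv[int(b[1]),int(b[0])],seg(c,b,(0,0,100),(180,60,200)) , b)
print("boss tri",tri(t,tb,s,sb), t.onz(tb,.15),s.onz(sb,.15))
# wheel
el={}
for nm,c,bx in(("t",t,(315,182,384,243)),("s",s,(205,118,252,150))):
    m=cv2.inRange(c.hsv,(0,130,50),(9,255,255))|cv2.inRange(c.hsv,(170,130,50),(180,255,255))
    M=np.zeros_like(m);x0,y0,x1,y1=bx;M[y0:y1,x0:x1]=m[y0:y1,x0:x1]
    q=np.vstack(cv2.findContours(M,cv2.RETR_EXTERNAL,cv2.CHAIN_APPROX_NONE)[0]); h=cv2.convexHull(q)
    el[nm]=cv2.fitEllipse(h); print(nm,el[nm],cv2.boundingRect(h))
    crop(c,x0,y0,x1,y1,8,f"pics/wh_{nm}.png")
print("wheel tri",tri(t,el["t"][0],s,el["s"][0]))
# hub cap
tc=np.array([574,350])/3.6+[190,120]; sc=np.array([235,69])/3.3+[160,110]
print("cap tri",tri(t,tc,s,sc))
ct=np.array([185,454])/3.6+[190,120]; print("cart",t.onz(ct,.12))
print("cart s",s.onz(np.array([452,213])/3.3+[160,110],.12))
print("oil cap",tri(t,(172.5,140),s,(280,245)))
E
```

```text
plate corners [[0.716, 0.2693, 0.01], [0.6724, -0.1247, 0.01], [0.5183, 0.2915, 0.01]]
0.3963711786136354 0.19893682799380533 yaw y-edge -6.309687277707374 x-edge -6.396231587362144
unit centre [0.59535851 0.08340144 0.01      ]
t hsv [155   8 192] (np.int32(58), array([227, 153,  29,  29, 649], dtype=int32), ((241.0945587158203, 167.1585693359375), (27.327688217163086, 28.430267333984375), 76.22994995117188)) [241.66666667 167.63888889]
s hsv [ 17  13 134] (np.int32(115), array([246, 186,  21,  17, 277], dtype=int32), ((255.9696807861328, 194.1078338623047), (15.489906311035156, 20.68087387084961), 90.31587219238281)) [256.36363636 194.54545455]
boss tri (array([0.60832381, 0.19332796, 0.15225237]), [np.float64(0.9979498071919604), np.float64(0.9979498071920173)]) [[0.60940204 0.19267401 0.15      ]] [[0.60631327 0.19271889 0.15      ]]
t ((348.8139343261719, 212.4198760986328), (50.910919189453125, 59.46514129638672), 77.66024017333984) (320, 187, 59, 52)
s ((228.7339324951172, 134.20089721679688), (14.84250259399414, 38.58596420288086), 116.3890151977539) (211, 124, 36, 22)
wheel tri (array([ 0.51394442, -0.01839767,  0.17278719]), [np.float64(0.9261789036724154), np.float64(0.9261789036723427)])
cap tri (array([ 0.50422177, -0.0177835 ,  0.1798481 ]), [np.float64(0.7616942370708688), np.float64(0.7616942370708213)])
cart [[0.44865294 0.19456464 0.12      ]]
cart s [[0.45213469 0.19883204 0.12      ]]
oil cap (array([0.67105228, 0.33774333, 0.14304372]), [np.float64(0.8847275561552093), np.float64(0.884727556155117)])
```

```bash
ls pics
```

```text
sc.png
scene0.png
tc.png
top0.png
wh_s.png
wh_t.png
```

View pics/wh_t.png

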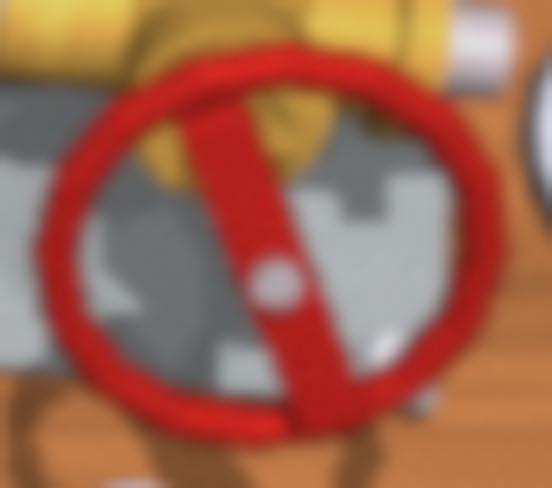

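View pics/wh_s.png

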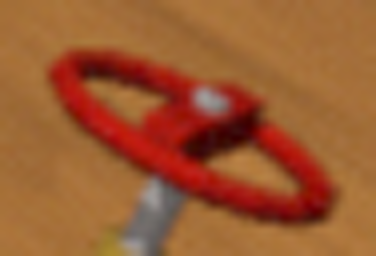

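Call:
{"op": "arm_command", "data": {
  "commands": [
    [0, [-0.02, -0.009, 0], [0, 0, 0]],
    [0, [-0.05, -0.023, 0], [0, 0, 0]],
    [0, [-0.08, -0.036, 0], [0, 0, 0]],
    [0, [-0.11, -0.05, 0], [0, 0, 0]],
    [0, [-0.14, -0.064, 0], [0, 0, 0]],
    [0, [-0.17, -0.077, 0], [0, 0, 0]],
    [0, [-0.2, -0.091, 0], [0, 0, 0]],
    [0, [-0.23, -0.104, 0], [0, 0, 0]],
    [0, [-0.26, -0.118, 0], [0, 0, 0]],
    [0, [-0.28, -0.127, 0], [0, 0, 0]]
  ],
  "squeeze": 20
}}

```text
time: 1.13
ee_pos: [0.442, 0.3619, 0.2924]
eef_rot: [0.183, 0.983, -0.0, 0.0]
ft_force: [1.0, 0.2, -1.0]
width: 0.0281
```

The close crops confirm the red handwheel: the crossbar runs from about (341,197) to (357,233) in the top view, with a grey cap at (349,217). Next I'll move above the lid.

Call:
{"op": "arm_command", "data": {
  "commands": [
    [0, [-0.02, -0.009, 0], [0, 0, 0]],
    [0, [-0.05, -0.023, 0], [0, 0, 0]],
    [0, [-0.08, -0.036, 0], [0, 0, 0]],
    [0, [-0.11, -0.05, 0], [0, 0, 0]],
    [0, [-0.14, -0.064, 0], [0, 0, 0]],
    [0, [-0.17, -0.077, 0], [0, 0, 0]],
    [0, [-0.2, -0.09, 0.01], [0, 0, 0]],
    [0, [-0.216, -0.098, 0.02], [0, 0, 0]],
    [0, [-0.216, -0.098, 0.04], [0, 0, 0]],
    [0, [-0.216, -0.098, 0.05], [0, 0, 0]]
  ]
}}

```text
time: 1.97
ee_pos: [0.6064, 0.1945, 0.24]
eef_rot: [0.183, 0.983, -0.001, -0.001]
ft_force: [-0.8, -0.1, -0.2]
width: 0.0004
```

```bash
python3 - <<'E'
from h import *
s=Cam("scene");t=Cam("top"); q=read_state()
print(q["joint_positions"].round(3) if hasattr(q["joint_positions"],"round") else q["joint_positions"],q["ee_pos"],q["width"],q["time"],q["ft_force"])
a=cv2.resize(s.im[110:290,160:360],None,fx=2.9,fy=2.9,interpolation=3)
cv2.imwrite("pics/s1.png",a)
# bar direction
y=-6.35*np.pi/180; xh=np.array([np.cos(y),np.sin(y),0]); yh=np.array([-np.sin(y),np.cos(y),0]);n=-np.sin(np.radians(35))*xh+np.cos(np.radians(35))*np.array([0,0,1])
c=np.array([.5128,-.0181,.1708]); u=np.cross(yh,n) # in-plane, uphill? 
B=np.array([[187,125],[310,420],[240,100],[352,385]])/8+[315,182]
P=t.onplane(B,c+.01*n,n)-c
print("n",n,"u",u); print("bar pts (u,y,n) mm",(np.c_[P@u,P@yh,P@n]*1e3).round(1).tolist())
for i in(0,2):
    d=P[i+1]-P[i]; print(np.degrees(np.arctan2(d@yh,d@u)))
print("bar width by line offset",[ (np.cross([ (P[1]-P[0])@u,(P[1]-P[0])@yh],[(p-P[0])@u,(p-P[0])@yh])/np.linalg.norm(P[1]-P[0])) for p in P[2:]])
E
```

```text
[-0.572  0.391  0.243  1.509 -0.097  1.258  0.889] [0.6050153  0.19651236 0.2400347 ] 0.0003250005227860013 2.0667 [-0.18543528 -0.29161318  0.08671947]
n [-0.57005744  0.06343851  0.81915204] u [ 0.8141264  -0.09059958  0.57357644]
bar pts (u,y,n) mm [[37.8, 27.4, 10.0], [-41.2, -18.0, 10.0], [45.9, 16.4, 10.0], [-29.7, -26.1, 10.0]]
-150.10612730213967
-150.6807977192555
bar width by line offset [np.float64(0.013595797447076263), np.float64(0.012726784048229559)]<stdin>:14: DeprecationWarning: Arrays of 2-dimensional vectors are deprecated. Use arrays of 3-dimensional vectors instead. (deprecated in NumPy 2.0)
```

View pics/s1.png

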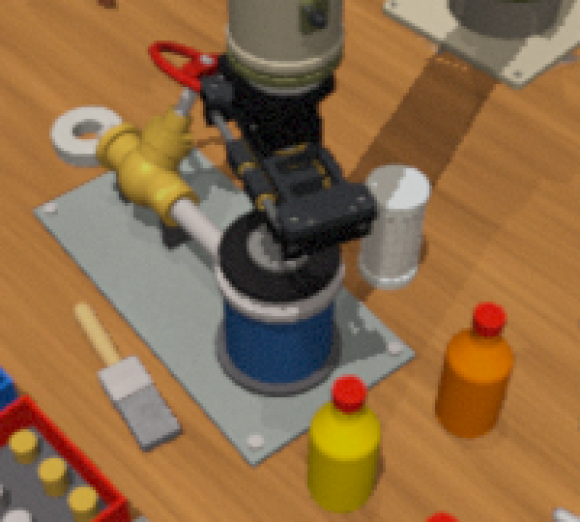

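The closed fingers are above the boss at crop (275,245), clear of the cartridge. I'll press down now.

Call:
{"op": "arm_command", "data": {
  "commands": [
    [0, [0, 0, 0.004], [0, 0, 0]],
    [0, [0, 0, 0.008], [0, 0, 0]],
    [0, [0, 0, 0.01], [0, 0, 0]],
    [0, [0, 0, 0.012], [0, 0, 0]],
    [0, [0, 0, 0.014], [0, 0, 0]],
    [0, [0, 0, 0.016], [0, 0, 0]],
    [0, [0, 0, 0.018], [0, 0, 0]],
    [0, [0, 0, 0.02], [0, 0, 0]],
    [0, [0, 0, 0.021], [0, 0, 0]],
    [0, [0, 0, 0.022], [0, 0, 0]]
  ]
}}

```text
time: 2.9
ee_pos: [0.6063, 0.1963, 0.2205]
eef_rot: [0.182, 0.983, 0.0, 0.0]
ft_force: [-1.8, 0.3, 5.3]
width: 0.0005
```

Call:
{"op": "arm_command", "data": {
  "commands": [
    [0, [0, 0, 0.001], [0, 0, 0]],
    [0, [0, 0, 0.001], [0, 0, 0]],
    [0, [0, 0, 0.002], [0, 0, 0]],
    [0, [0, 0, 0.002], [0, 0, 0]],
    [0, [0, 0, 0.003], [0, 0, 0]],
    [0, [0, 0, 0.003], [0, 0, 0]],
    [0, [0, 0, 0.004], [0, 0, 0]],
    [0, [0, 0, 0.004], [0, 0, 0]],
    [0, [0, 0, 0.004], [0, 0, 0]],
    [0, [0, 0, 0.004], [0, 0, 0]]
  ]
}}

```text
time: 3.73
ee_pos: [0.6063, 0.1963, 0.2162]
eef_rot: [0.182, 0.983, 0.0, 0.0]
ft_force: [0.2, 1.8, 4.3]
width: 0.0002
```

Call:
{"op": "arm_command", "data": {
  "commands": [
    [0, [0, 0, 0.0005], [0, 0, 0]],
    [0, [0, 0, 0.001], [0, 0, 0]],
    [0, [0, 0, 0.001], [0, 0, 0]],
    [0, [0, 0, 0.0015], [0, 0, 0]],
    [0, [0, 0, 0.0015], [0, 0, 0]],
    [0, [0, 0, 0.002], [0, 0, 0]],
    [0, [0, 0, 0.002], [0, 0, 0]],
    [0, [0, 0, 0.002], [0, 0, 0]],
    [0, [0, 0, 0.002], [0, 0, 0]],
    [0, [0, 0, 0.002], [0, 0, 0]]
  ]
}}

```text
time: 4.57
ee_pos: [0.6064, 0.1963, 0.2161]
eef_rot: [0.182, 0.983, 0.001, 0.0]
ft_force: [-6.7, 0.3, 17.2]
width: 0.0003
```

The lid is home: the force rose to 17 N with the fingertips stopped at z = 0.146. I'll retreat and refine the crossbar measurement from the first, unobstructed picture.

Call:
{"op": "arm_command", "data": {
  "commands": [
    [0, [0, 0, -0.005], [0, 0, 0]],
    [0, [0, 0, -0.015], [0, 0, 0]],
    [0, [0, 0, -0.03], [0, 0, 0]],
    [0, [0, 0, -0.05], [0, 0, 0]],
    [0, [0, 0, -0.07], [0, 0, 0]],
    [0, [0, 0, -0.09], [0, 0, 0]],
    [0, [0, 0, -0.11], [0, 0, 0]],
    [0, [0, 0, -0.12], [0, 0, 0]],
    [0, [0, 0, -0.12], [0, 0, 0]],
    [0, [0, 0, -0.12], [0, 0, 0]]
  ]
}}

```text
time: 5.4
ee_pos: [0.6063, 0.1959, 0.3337]
eef_rot: [0.182, 0.983, -0.0, -0.0]
ft_force: [0.6, 0.4, -1.3]
width: 0.0003
```

```bash
python3 - <<'E'
from h import *
t=Cam("top");s=Cam("scene"); t.im=cv2.imread("pics/top0.png"); t.hsv=cv2.cvtColor(t.im,cv2.COLOR_BGR2HSV)
s0=cv2.imread("pics/scene0.png")
crop(s,160,110,360,290,2.9,"pics/s2.png")
y=-6.35*np.pi/180; xh=np.array([np.cos(y),np.sin(y),0]); yh=np.array([-np.sin(y),np.cos(y),0]);n=-np.sin(np.radians(35))*xh+np.cos(np.radians(35))*np.array([0,0,1])
u=np.cross(yh,n)
m=cv2.inRange(t.hsv,(0,130,60),(9,255,255))|cv2.inRange(t.hsv,(170,130,60),(180,255,255))
for d in(.119,.121,.123,.125):
    c=np.array([.5833,-.0259,.07])+d*n
    k=np.linspace(0,2*np.pi,60)
    # rim outer: compare against the mask hull
    M=np.zeros_like(m);M[182:243,315:384]=m[182:243,315:384]
    h=cv2.convexHull(np.vstack(cv2.findContours(M,0,1)[0]))[:,0]
    Q=t.onplane(h,c,n)-c; q=np.c_[Q@u,Q@yh]; (cx,cy),r=cv2.minEnclosingCircle((q*1e3).astype(np.float32))
    A=np.c_[2*q,np.ones(len(q))]; w=np.linalg.lstsq(A,(q**2).sum(1),rcond=None)[0]; 
    v,uu=np.nonzero(M); P=t.onplane(np.c_[uu,v],c+.01*n,n)-c; p=np.c_[P@u,P@yh]-w[:2]
    p=p[np.linalg.norm(p,axis=1)<.034]; mu=p.mean(0); U,S,V=np.linalg.svd(p-mu); 
    ang=np.degrees(np.arctan2(V[0,1],V[0,0])); perp=V[1]
    print(d,c.round(4),"circ",(w[:2]*1e3).round(1),"r",1e3*np.sqrt(w[2]+w[:2]@w[:2]),"bar ang",ang,"bar perp off from circ",(mu@perp)*1e3,perp.round(2),"from c",(mu+w[:2])@perp*1e3,"width",np.sqrt(12)*S[1]/np.sqrt(len(p))*1e3)
    print("  scene proj c",s.proj(c),"top",t.proj(c))
q=read_state(); R=cv2.Rodrigues(np.zeros(3))[0]
print(q["joint_positions"],q["ee_pos"],q["eef_rot"])
E
```

```text
0.119 [ 0.5155 -0.0184  0.1675] circ [-2.6 -2.1] r 58.33981047641551 bar ang -150.20981499167289 bar perp off from circ -0.5180548225099036 [ 0.5  -0.87] from c 0.00928231147684358 width 17.162875137544663
  scene proj c [[228.12832344 135.79357519]] top [[347.7739647  212.14300418]]
0.121 [ 0.5143 -0.0182  0.1691] circ [-1.4 -1.6] r 58.16100328340839 bar ang -150.28215080641394 bar perp off from circ -0.5328771722888848 [ 0.5  -0.87] from c 0.11462266943736006 width 17.085249295660574
  scene proj c [[228.42383177 135.20125501]] top [[347.92012972 212.66185794]]
0.123 [ 0.5132 -0.0181  0.1708] circ [-0.3 -1. ] r 57.982196090401324 bar ang -150.28215080641394 bar perp off from circ -0.5294015336236204 [ 0.5  -0.87] from c 0.23415293959099792 width 17.03190326370817
  scene proj c [[228.71974222 134.60812879]] top [[348.06698687 213.18316861]]
0.125 [ 0.512  -0.018   0.1724] circ [ 0.9 -0.5] r 57.80338889739424 bar ang -150.28215080641394 bar perp off from circ -0.5259258949583868 [ 0.5  -0.87] from c 0.3536832097446417 width 16.978557231755758
  scene proj c [[229.01605562 134.0141949 ]] top [[348.21454109 213.70695369]]
[-0.57650802  0.34366413  0.25482083  1.37679276 -0.08560802  1.43428864
  0.88077125] [0.60585445 0.19593415 0.33255463] [ 1.81931744e-01  9.83310443e-01 -6.84975770e-04 -9.71962718e-04]
```

View pics/s2.png

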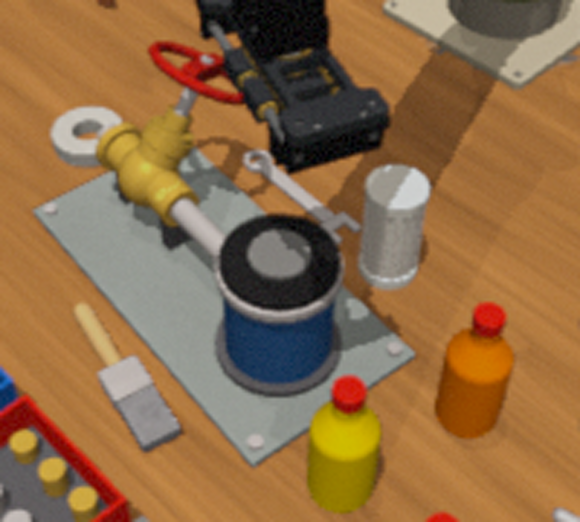

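The lid's black disc now sits on the steel rim at crop (280,270) with no yellow showing, and the bottle and cartridge are still standing. Next is the pre-grasp pose.

```bash
cat >> h.py <<'E'
from scipy.spatial.transform import Rotation as Rot
_y=-6.35*np.pi/180; xh=np.array([np.cos(_y),np.sin(_y),0]); yh=np.array([-np.sin(_y),np.cos(_y),0]);n=-np.sin(np.radians(35))*xh+np.cos(np.radians(35))*np.array([0,0,1]); u=np.cross(yh,n)
def goal(back,phi=-60.3,c=np.array([.513,-.0185,.1710])):
    a=np.radians(phi); Y=np.cos(a)*u+np.sin(a)*yh; Z=-n; X=np.cross(Y,Z)
    return c+(.051+back)*n, Rot.from_matrix(np.c_[X,Y,Z])
def delta(back,**k):
    q=read_state(); R=Rot.from_quat(q["eef_rot"]); p,G=goal(back,**k)
    sh=R.inv().apply(p-np.array(q["ee_pos"])); rv=(R.inv()*G).as_rotvec()
    print("j",np.round(q["joint_positions"],2),"ee",np.round(q["ee_pos"],4),"F",np.round(q["ft_force"],1),"T",np.round(q["torque"],2),"w",round(float(q["width"]),4),"t",q["time"])
    print("shift",sh.round(4),"turn",rv.round(3),np.degrees(np.linalg.norm(rv)).round(1)); return sh,rv
E
python3 - <<'E'
from h import *
delta(.10)
E
```

```text
j [-0.58  0.34  0.25  1.38 -0.09  1.43  0.88] ee [0.6059 0.1959 0.3326] F [-0.3 -0.7 -0.3] T [-0.    0.04 -0.01] w 0.0007 t 5.5
shift [ 0.0937 -0.2552  0.0385] turn [-0.771 -0.101  2.277] 137.9
```

Call:
{"op": "arm_command", "data": {
  "commands": [
    [46, [0.005, -0.013, 0], [-0.039, -0.005, 0.114]],
    [46, [0.009, -0.026, 0], [-0.077, -0.01, 0.228]],
    [46, [0.014, -0.038, 0], [-0.116, -0.015, 0.342]],
    [46, [0.019, -0.051, 0], [-0.154, -0.02, 0.455]],
    [46, [0.023, -0.064, 0], [-0.193, -0.025, 0.569]],
    [46, [0.028, -0.077, 0], [-0.231, -0.03, 0.683]],
    [46, [0.033, -0.089, 0], [-0.27, -0.035, 0.797]],
    [46, [0.037, -0.102, 0], [-0.308, -0.04, 0.911]],
    [46, [0.042, -0.115, 0], [-0.347, -0.045, 1.025]],
    [46, [0.047, -0.128, 0], [-0.386, -0.05, 1.138]]
  ]
}}

```text
time: 6.33
ee_pos: [0.5157, 0.0927, 0.3328]
eef_rot: [0.679, 0.711, 0.174, 0.056]
ft_force: [-0.5, -0.8, 0.5]
width: 0.0396
```

```bash
python3 - <<'E'
from h import *
delta(.10)
E
```

```text
j [-0.56 -0.14  0.32  1.92 -0.06  1.   -0.16] ee [0.5157 0.0927 0.3328] F [-0.5 -0.8  0.5] T [-0.24  0.37 -0.  ] w 0.0396 t 6.3333
shift [-0.0996 -0.0981 -0.01  ] turn [-0.384 -0.051  1.133] 68.6
```

```bash
python3 - <<'E'
from h import *
delta(.06)
E
```

```text
j [-0.56 -0.14  0.32  1.92 -0.06  1.   -0.16] ee [0.5157 0.0927 0.3328] F [-0.5 -0.8  0.5] T [-0.24  0.37 -0.  ] w 0.0396 t 6.3333
shift [-0.1089 -0.0872  0.0273] turn [-0.384 -0.051  1.133] 68.6
```

Call:
{"op": "arm_command", "data": {
  "commands": [
    [46, [-0.011, -0.009, 0], [-0.038, -0.005, 0.113]],
    [46, [-0.022, -0.017, 0], [-0.077, -0.01, 0.227]],
    [46, [-0.033, -0.026, 0], [-0.115, -0.015, 0.34]],
    [46, [-0.044, -0.035, 0], [-0.154, -0.02, 0.453]],
    [46, [-0.054, -0.044, 0], [-0.192, -0.025, 0.567]],
    [46, [-0.065, -0.052, 0], [-0.23, -0.031, 0.68]],
    [46, [-0.076, -0.061, 0.005], [-0.269, -0.036, 0.793]],
    [46, [-0.087, -0.07, 0.012], [-0.307, -0.041, 0.906]],
    [46, [-0.098, -0.078, 0.02], [-0.346, -0.046, 1.02]],
    [46, [-0.109, -0.087, 0.027], [-0.384, -0.051, 1.133]]
  ]
}}

```text
time: 7.17
ee_pos: [0.4504, -0.0119, 0.262]
eef_rot: [0.934, 0.193, 0.286, 0.093]
ft_force: [0.7, 0.5, 0.1]
width: 0.0401
```

```bash
python3 - <<'E'
from h import *
delta(.06)
t=Cam("top");s=Cam("scene");crop(s,160,60,330,200,4,"pics/s3.png");crop(t,290,150,410,270,5,"pics/t3.png")
E
```

```text
j [-0.14 -0.39 -0.03  2.33  0.26  0.62 -1.5 ] ee [ 0.4504 -0.0119  0.262 ] F [0.7 0.5 0.1] T [ 0.01  0.77 -0.03] w 0.0401 t 7.1667
shift [-0.0004 -0.0006 -0.0004] turn [-0.001 -0.001  0.   ] 0.1
```

View pics/s3.png

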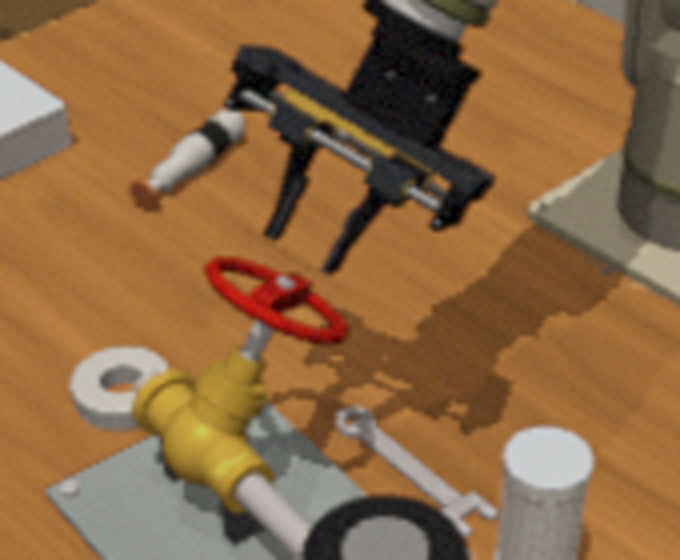

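View pics/t3.png

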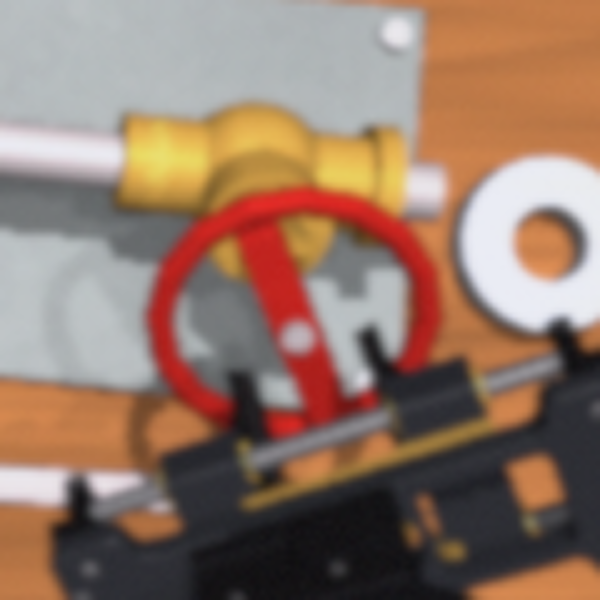

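The open fingers straddle the crossbar: in the top crop the tips are at (245,385) and (372,340), with the bar between them. I'll advance along the stem.

Call:
{"op": "arm_command", "data": {
  "commands": [
    [46, [0, 0, 0.008], [0, 0, 0]],
    [46, [0, 0, 0.016], [0, 0, 0]],
    [46, [0, 0, 0.024], [0, 0, 0]],
    [46, [0, 0, 0.032], [0, 0, 0]],
    [46, [0, 0, 0.038], [0, 0, 0]],
    [46, [0, 0, 0.044], [0, 0, 0]],
    [46, [0, 0, 0.049], [0, 0, 0]],
    [46, [0, 0, 0.054], [0, 0, 0]],
    [46, [0, 0, 0.057], [0, 0, 0]],
    [46, [0, 0, 0.06], [0, 0, 0]]
  ]
}}

```text
time: 8.1
ee_pos: [0.4859, -0.0151, 0.2145]
eef_rot: [0.933, 0.196, 0.287, 0.093]
ft_force: [-0.0, -0.4, 0.4]
width: 0.0399
```

```bash
python3 - <<'E'
from h import *
delta(.0)
t=Cam("top");s=Cam("scene");crop(s,190,80,290,180,5.5,"pics/s4.png");crop(t,290,150,410,270,5,"pics/t4.png")
E
```

```text
j [-0.12 -0.22 -0.03  2.33  0.32  0.46 -1.55] ee [ 0.4859 -0.0151  0.2145] F [-0.  -0.4  0.4] T [-0.04  0.81 -0.03] w 0.0399 t 8.1
shift [-0.0024 -0.0009  0.0003] turn [-0.002 -0.002  0.005] 0.3
```

View pics/s4.png

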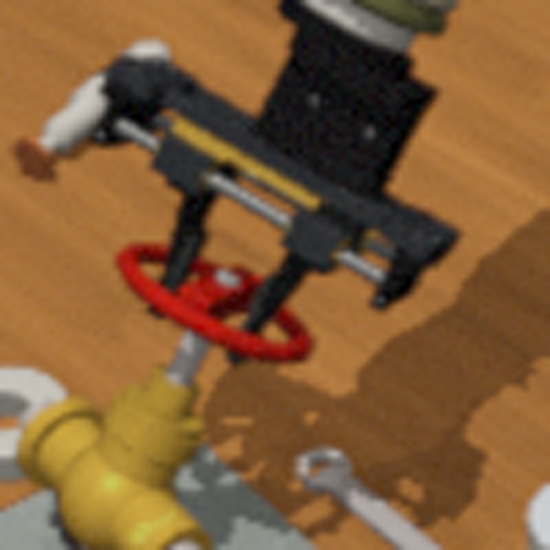

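View pics/t4.png

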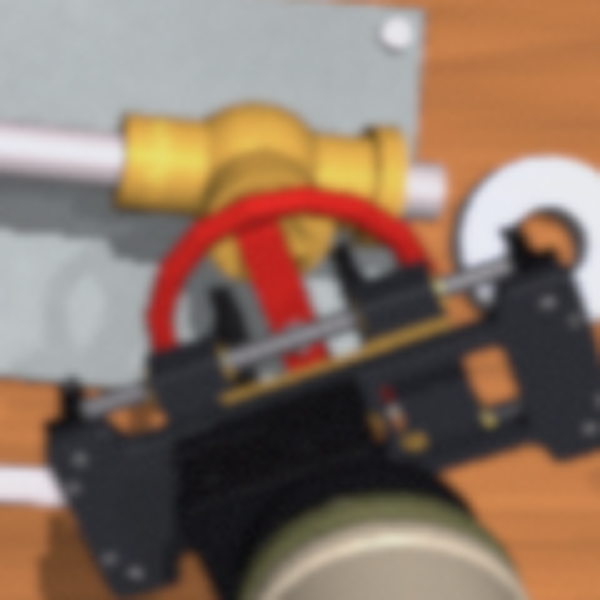

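The fingers are inside the rim on either side of the crossbar. I'll close the grip.

Call:
{"op": "arm_command", "data": {
  "commands": [
    [46, [-0.001, 0, 0], [0, 0, 0]],
    [46, [-0.002, 0, 0], [0, 0, 0]],
    [10, [-0.002, 0, 0], [0, 0, 0]],
    [10, [-0.002, 0, 0], [0, 0, 0]],
    [10, [-0.002, 0, 0], [0, 0, 0]],
    [10, [-0.002, 0, 0], [0, 0, 0]],
    [10, [-0.002, 0, 0], [0, 0, 0]],
    [10, [-0.002, 0, 0], [0, 0, 0]],
    [10, [-0.002, 0, 0], [0, 0, 0]],
    [10, [-0.002, 0, 0], [0, 0, 0]]
  ],
  "squeeze": 30
}}

```text
time: 9.03
ee_pos: [0.4841, -0.0152, 0.2136]
eef_rot: [0.933, 0.196, 0.287, 0.092]
ft_force: [-4.1, 3.9, 1.3]
width: 0.0175
```

```bash
python3 - <<'E'
from h import *
delta(.0)
E
```

```text
j [-0.12 -0.23 -0.02  2.33  0.32  0.46 -1.55] ee [ 0.4841 -0.0152  0.2136] F [-4.1  3.9  1.3] T [0.73 1.23 0.32] w 0.0175 t 9.0333
shift [-0.0006 -0.0003  0.0006] turn [-0.002 -0.002  0.006] 0.4
```

Gripped, with 17.5 mm between the pads. I'll turn counter-clockwise and rise with the stem.

Call:
{"op": "arm_command", "data": {
  "commands": [
    [10, [0, 0, -0.0003], [0, 0, -0.05]],
    [10, [0, 0, -0.0008], [0, 0, -0.11]],
    [10, [0, 0, -0.0012], [0, 0, -0.17]],
    [10, [0, 0, -0.0017], [0, 0, -0.24]],
    [10, [0, 0, -0.0022], [0, 0, -0.31]],
    [10, [0, 0, -0.0027], [0, 0, -0.38]],
    [10, [0, 0, -0.0031], [0, 0, -0.44]],
    [10, [0, 0, -0.0035], [0, 0, -0.5]],
    [10, [0, 0, -0.0038], [0, 0, -0.55]],
    [10, [0, 0, -0.0042], [0, 0, -0.6]]
  ]
}}

```text
time: 9.87
ee_pos: [0.4816, -0.015, 0.2171]
eef_rot: [0.833, 0.464, 0.246, 0.173]
ft_force: [-2.7, 3.9, 1.4]
width: 0.0177
```

```bash
python3 - <<'E'
from h import *
delta(.0)
q=read_state();print("T.n",np.dot(q["torque"],n))
E
```

```text
j [-0.23 -0.25  0.08  2.34  0.37  0.48 -0.99] ee [ 0.4816 -0.015   0.2171] F [-2.7  3.9  1.4] T [0.85 1.19 0.3 ] w 0.0177 t 9.8667
shift [-0.0003 -0.0005  0.0049] turn [-0.002 -0.003  0.608] 34.8
T.n -0.16731954185813327
```

Call:
{"op": "arm_command", "data": {
  "commands": [
    [10, [0, 0, -0.0005], [0, 0, -0.07]],
    [10, [0, 0, -0.001], [0, 0, -0.14]],
    [10, [0, 0, -0.0015], [0, 0, -0.21]],
    [10, [0, 0, -0.002], [0, 0, -0.28]],
    [10, [0, 0, -0.0025], [0, 0, -0.35]],
    [10, [0, 0, -0.0029], [0, 0, -0.42]],
    [10, [0, 0, -0.0034], [0, 0, -0.49]],
    [10, [0, 0, -0.0039], [0, 0, -0.56]],
    [10, [0, 0, -0.0044], [0, 0, -0.63]],
    [10, [0, 0, -0.0049], [0, 0, -0.7]]
  ]
}}

```text
time: 10.7
ee_pos: [0.4788, -0.0146, 0.2211]
eef_rot: [0.623, 0.722, 0.172, 0.247]
ft_force: [-3.2, 5.0, 1.7]
width: 0.0176
```

```bash
python3 - <<'E'
from h import *
delta(.0)
q=read_state();print("T.n",np.dot(q["torque"],n))
E
```

```text
j [-0.37 -0.28  0.19  2.35  0.44  0.51 -0.34] ee [ 0.4788 -0.0146  0.2211] F [-3.2  5.   1.7] T [0.89 1.25 0.31] w 0.0176 t 10.7
shift [ 0.0001 -0.0006  0.0098] turn [-1.000e-03 -4.000e-03  1.309e+00] 75.0
T.n -0.17739750568718785
```

Call:
{"op": "arm_command", "data": {
  "commands": [
    [10, [0, 0, -0.0005], [0, 0, -0.07]],
    [10, [0, 0, -0.001], [0, 0, -0.14]],
    [10, [0, 0, -0.0015], [0, 0, -0.21]],
    [10, [0, 0, -0.002], [0, 0, -0.28]],
    [10, [0, 0, -0.0025], [0, 0, -0.35]],
    [10, [0, 0, -0.0029], [0, 0, -0.42]],
    [10, [0, 0, -0.0034], [0, 0, -0.49]],
    [10, [0, 0, -0.0039], [0, 0, -0.56]],
    [10, [0, 0, -0.0044], [0, 0, -0.63]],
    [10, [0, 0, -0.0049], [0, 0, -0.7]]
  ]
}}

```text
time: 11.53
ee_pos: [0.4759, -0.0144, 0.225]
eef_rot: [0.338, 0.892, 0.077, 0.291]
ft_force: [-3.7, 5.4, 1.4]
width: 0.0178
```

```bash
python3 - <<'E'
from h import *
delta(.0)
q=read_state();print("T.n",np.dot(q["torque"],n))
E
```

```text
j [-0.51 -0.31  0.31  2.35  0.51  0.55  0.3 ] ee [ 0.4759 -0.0144  0.225 ] F [-3.7  5.4  1.4] T [0.98 1.25 0.34] w 0.0178 t 11.5333
shift [ 0.0003 -0.0003  0.0146] turn [ 1.000e-03 -4.000e-03  2.009e+00] 115.1
T.n -0.19944526063956877
```

Call:
{"op": "arm_command", "data": {
  "commands": [
    [10, [0, 0, -0.0004], [0, 0, -0.06]],
    [10, [0, 0, -0.0008], [0, 0, -0.12]],
    [10, [0, 0, -0.0013], [0, 0, -0.18]],
    [10, [0, 0, -0.0017], [0, 0, -0.24]],
    [10, [0, 0, -0.0021], [0, 0, -0.3]],
    [10, [0, 0, -0.0024], [0, 0, -0.34]],
    [10, [0, 0, -0.0027], [0, 0, -0.38]],
    [10, [0, 0, -0.0028], [0, 0, -0.4]],
    [10, [0, 0, -0.0028], [0, 0, -0.4]],
    [10, [0, 0, -0.0028], [0, 0, -0.4]]
  ]
}}

```text
time: 12.37
ee_pos: [0.4743, -0.0143, 0.2273]
eef_rot: [0.155, 0.941, 0.018, 0.301]
ft_force: [-4.1, 4.1, 1.6]
width: 0.0176
```

```bash
python3 - <<'E'
from h import *
delta(.0)
q=read_state();print("T.n",np.dot(q["torque"],n))
E
```

```text
j [-0.59 -0.34  0.38  2.36  0.56  0.57  0.66] ee [ 0.4743 -0.0143  0.2273] F [-4.1  4.1  1.6] T [0.88 1.3  0.33] w 0.0176 t 12.3667
shift [ 0.0004 -0.0001  0.0174] turn [ 2.000e-03 -4.000e-03  2.406e+00] 137.8
T.n -0.15061830586927977
```

Now at 2.40 rad with no stop yet, so I'll take smaller steps.

Call:
{"op": "arm_command", "data": {
  "commands": [
    [10, [0, 0, -0.0002], [0, 0, -0.03]],
    [10, [0, 0, -0.0004], [0, 0, -0.06]],
    [10, [0, 0, -0.0006], [0, 0, -0.09]],
    [10, [0, 0, -0.0008], [0, 0, -0.12]],
    [10, [0, 0, -0.001], [0, 0, -0.14]],
    [10, [0, 0, -0.0011], [0, 0, -0.16]],
    [10, [0, 0, -0.0013], [0, 0, -0.18]],
    [10, [0, 0, -0.0014], [0, 0, -0.2]],
    [10, [0, 0, -0.0014], [0, 0, -0.2]],
    [10, [0, 0, -0.0014], [0, 0, -0.2]]
  ]
}}

```text
time: 13.2
ee_pos: [0.4735, -0.0142, 0.2284]
eef_rot: [0.061, 0.952, -0.012, 0.301]
ft_force: [-4.5, 4.8, 1.3]
width: 0.0174
```

```bash
python3 - <<'E'
from h import *
delta(.0)
q=read_state();print("T.n",np.dot(q["torque"],n))
E
```

```text
j [-0.63 -0.35  0.41  2.36  0.58  0.58  0.84] ee [ 0.4735 -0.0142  0.2284] F [-4.5  4.8  1.3] T [0.91 1.32 0.31] w 0.0174 t 13.2
shift [ 0.0004 -0.      0.0188] turn [ 2.000e-03 -4.000e-03  2.605e+00] 149.3
T.n -0.18592340292093829
```

Call:
{"op": "arm_command", "data": {
  "commands": [
    [10, [0, 0, -0.0002], [0, 0, -0.03]],
    [10, [0, 0, -0.0004], [0, 0, -0.06]],
    [10, [0, 0, -0.0006], [0, 0, -0.09]],
    [10, [0, 0, -0.0008], [0, 0, -0.12]],
    [10, [0, 0, -0.001], [0, 0, -0.14]],
    [10, [0, 0, -0.0011], [0, 0, -0.16]],
    [10, [0, 0, -0.0013], [0, 0, -0.18]],
    [10, [0, 0, -0.0014], [0, 0, -0.2]],
    [10, [0, 0, -0.0014], [0, 0, -0.2]],
    [10, [0, 0, -0.0014], [0, 0, -0.2]]
  ]
}}

```text
time: 14.03
ee_pos: [0.4728, -0.0141, 0.2296]
eef_rot: [-0.034, 0.953, -0.042, 0.298]
ft_force: [-3.8, 4.1, -0.4]
width: 0.0175
```

```bash
python3 - <<'E'
from h import *
delta(.0)
q=read_state();print("T.n",np.dot(q["torque"],n))
E
```

```text
j [-0.66 -0.36  0.44  2.36  0.61  0.6   1.02] ee [ 0.4728 -0.0141  0.2296] F [-3.8  4.1 -0.4] T [1.12 1.19 0.15] w 0.0175 t 14.0333
shift [0.0004 0.0001 0.0202] turn [ 0.003 -0.005  2.805] 160.7
T.n -0.44448545529308775
```

The torque is rising (0.44 N m), so the stop is near. I'll take a smaller step.

Call:
{"op": "arm_command", "data": {
  "commands": [
    [10, [0, 0, -0.0001], [0, 0, -0.01]],
    [10, [0, 0, -0.0001], [0, 0, -0.02]],
    [10, [0, 0, -0.0002], [0, 0, -0.03]],
    [10, [0, 0, -0.0003], [0, 0, -0.04]],
    [10, [0, 0, -0.0003], [0, 0, -0.05]],
    [10, [0, 0, -0.0003], [0, 0, -0.05]],
    [10, [0, 0, -0.0003], [0, 0, -0.05]],
    [10, [0, 0, -0.0003], [0, 0, -0.05]],
    [10, [0, 0, -0.0003], [0, 0, -0.05]],
    [10, [0, 0, -0.0003], [0, 0, -0.05]]
  ]
}}

```text
time: 14.87
ee_pos: [0.4728, -0.0142, 0.2298]
eef_rot: [-0.058, 0.952, -0.049, 0.297]
ft_force: [2.8, 5.7, -5.9]
width: 0.0179
```

```bash
python3 - <<'E'
from h import *
delta(.0)
q=read_state();print("T.n",np.dot(q["torque"],n))
E
```

```text
j [-0.67 -0.37  0.45  2.36  0.61  0.6   1.06] ee [ 0.4728 -0.0142  0.2298] F [ 2.8  5.7 -5.9] T [1.66 0.7  0.01] w 0.0179 t 14.8667
shift [0.0005 0.0002 0.0203] turn [ 0.003 -0.005  2.854] 163.5
T.n -0.8924943367618837
```

Call:
{"op": "arm_command", "data": {
  "commands": [
    [10, [0, 0, 0], [0, 0, -0.01]],
    [10, [0, 0, 0], [0, 0, -0.02]],
    [10, [0, 0, 0], [0, 0, -0.03]],
    [10, [0, 0, 0], [0, 0, -0.04]],
    [10, [0, 0, 0], [0, 0, -0.04]],
    [10, [0, 0, 0], [0, 0, -0.04]],
    [10, [0, 0, 0], [0, 0, -0.04]],
    [10, [0, 0, 0], [0, 0, -0.04]],
    [10, [0, 0, 0], [0, 0, -0.04]],
    [10, [0, 0, 0], [0, 0, -0.04]]
  ]
}}

```text
time: 15.7
ee_pos: [0.473, -0.0141, 0.23]
eef_rot: [-0.077, 0.95, -0.055, 0.296]
ft_force: [4.8, 5.0, -5.4]
width: 0.0182
```

```bash
python3 - <<'E'
from h import *
delta(.0)
q=read_state();print("T.n",np.dot(q["torque"],n))
E
```

```text
j [-0.68 -0.37  0.45  2.36  0.62  0.6   1.1 ] ee [ 0.473  -0.0141  0.23  ] F [ 4.8  5.  -5.4] T [1.54 0.43 0.01] w 0.0182 t 15.7
shift [0.0008 0.0002 0.0204] turn [ 0.004 -0.005  2.894] 165.8
T.n -0.839842664438293
```

The torque has levelled off at about 0.85 N m, against about 0.2 N m to turn the wheel, and it goes no further. It is at its stop after about 2.83 rad. I'll release and back off.

Call:
{"op": "arm_command", "data": {
  "commands": [
    [46, [0, 0, 0], [0, 0, 0]],
    [46, [0, 0, 0], [0, 0, 0]],
    [46, [0, 0, 0], [0, 0, 0]],
    [46, [0, 0, 0], [0, 0, 0]],
    [46, [0, 0, 0], [0, 0, 0]],
    [46, [0, 0, -0.005], [0, 0, 0]],
    [46, [0, 0, -0.012], [0, 0, 0]],
    [46, [0, 0, -0.02], [0, 0, 0]],
    [46, [0, 0, -0.028], [0, 0, 0]],
    [46, [0, 0, -0.035], [0, 0, 0]]
  ]
}}

```text
time: 16.53
ee_pos: [0.4524, -0.0123, 0.2598]
eef_rot: [-0.077, 0.95, -0.056, 0.296]
ft_force: [0.0, -0.1, 0.4]
width: 0.04
```

```bash
python3 - <<'E'
from h import *
delta(.0,phi=102)
t=Cam("top");s=Cam("scene");crop(s,190,70,290,180,5,"pics/s5.png");crop(t,290,150,410,270,5,"pics/t5.png")
E
```

```text
j [-0.65 -0.46  0.38  2.35  0.59  0.71  1.12] ee [ 0.4524 -0.0123  0.2598] F [ 0.  -0.1  0.4] T [ 0.11  0.7  -0.02] w 0.04 t 16.5333
shift [0.001  0.0007 0.0567] turn [0.003 0.003 0.063] 3.6
```

View pics/s5.png

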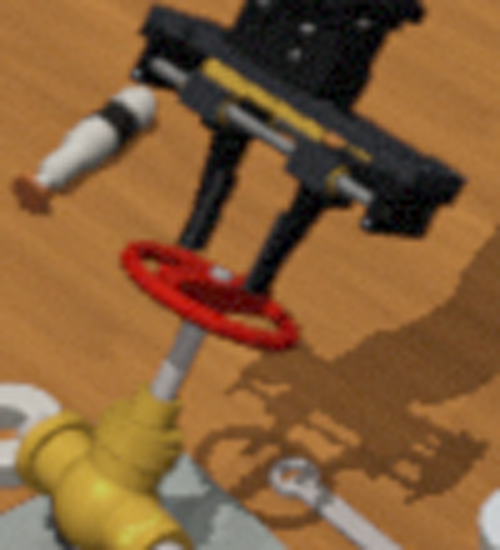

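View pics/t5.png

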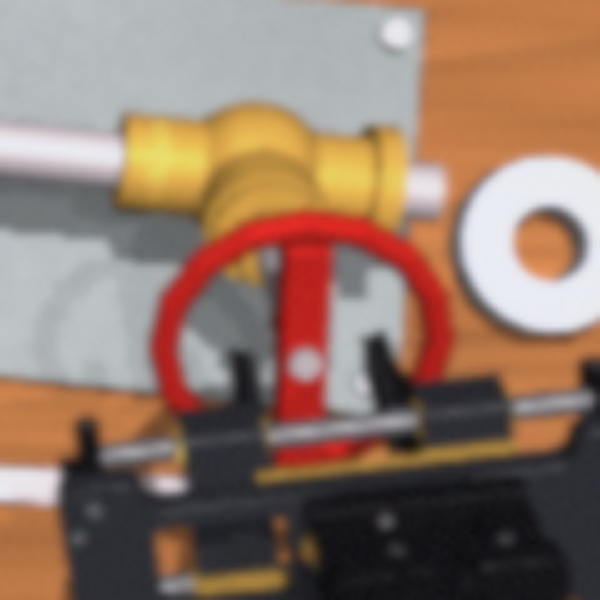

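The wheel is risen, with its crossbar almost along the unit's x axis, and the fingers are clear. I'll move up and away.

Call:
{"op": "arm_command", "data": {
  "commands": [
    [46, [0, 0, -0.006], [0, 0, 0]],
    [46, [-0.004, -0.001, -0.014], [0, 0, 0]],
    [46, [-0.01, -0.003, -0.024], [0, 0, 0]],
    [46, [-0.016, -0.005, -0.034], [0, 0, 0]],
    [46, [-0.024, -0.007, -0.044], [0, 0, 0]],
    [46, [-0.032, -0.009, -0.056], [0, 0, 0]],
    [46, [-0.04, -0.011, -0.068], [0, 0, 0]],
    [46, [-0.048, -0.013, -0.08], [0, 0, 0]],
    [46, [-0.055, -0.015, -0.09], [0, 0, 0]],
    [46, [-0.055, -0.015, -0.09], [0, 0, 0]]
  ]
}}

```text
time: 17.47
ee_pos: [0.4486, -0.0119, 0.3681]
eef_rot: [-0.077, 0.95, -0.056, 0.298]
ft_force: [-0.5, 0.6, 0.3]
width: 0.04
```

```bash
python3 - <<'E'
from h import *
delta(.0,phi=102)
t=Cam("top");s=Cam("scene");crop(s,140,30,360,300,2.2,"pics/s6.png");cv2.imwrite("pics/t6.png",t.im)
M0=cv2.inRange(t.hsv,(0,130,60),(9,255,255))|cv2.inRange(t.hsv,(170,130,60),(180,255,255))
for nm,c,bx in(("t",t,(315,182,388,250)),("s",s,(205,108,255,150))):
    m=cv2.inRange(c.hsv,(0,130,50),(9,255,255))|cv2.inRange(c.hsv,(170,130,50),(180,255,255))
    M=np.zeros_like(m);x0,y0,x1,y1=bx;M[y0:y1,x0:x1]=m[y0:y1,x0:x1]
    h=cv2.convexHull(np.vstack(cv2.findContours(M,0,1)[0])); e=cv2.fitEllipse(h); print(nm,e)
    if nm=="t": et=e[0];Mt=M
    else: print("wheel tri",tri(t,et,s,e[0]))
v,uu=np.nonzero(Mt); c=np.array([.513,-.0185,.171])+.020*n
P=t.onplane(np.c_[uu,v],c+.01*n,n)-c; p=np.c_[P@u,P@yh]; p=p[np.linalg.norm(p,axis=1)<.034]; mu=p.mean(0);V=np.linalg.svd(p-mu)[2]
print("bar ang",np.degrees(np.arctan2(V[0,1],V[0,0])),"mean",mu)
E
```

```text
j [-0.38 -0.5   0.14  2.17  0.34  0.9   1.36] ee [ 0.4486 -0.0119  0.3681] F [-0.5  0.6  0.3] T [0.13 0.64 0.04] w 0.04 t 17.4667
shift [0.0584 0.0163 0.1473] turn [0.002 0.005 0.062] 3.6
t ((350.127685546875, 217.06527709960938), (49.762393951416016, 62.1554069519043), 78.66752624511719)
s ((232.07456970214844, 128.7041778564453), (13.968704223632812, 39.57765579223633), 116.76622009277344)
wheel tri (array([ 0.50331997, -0.01613161,  0.18864329]), [np.float64(1.868631596267762), np.float64(1.8686315962678066)])
bar ang -175.42745109585056 mean [0.00894095 0.00437845]
```

View pics/s6.png

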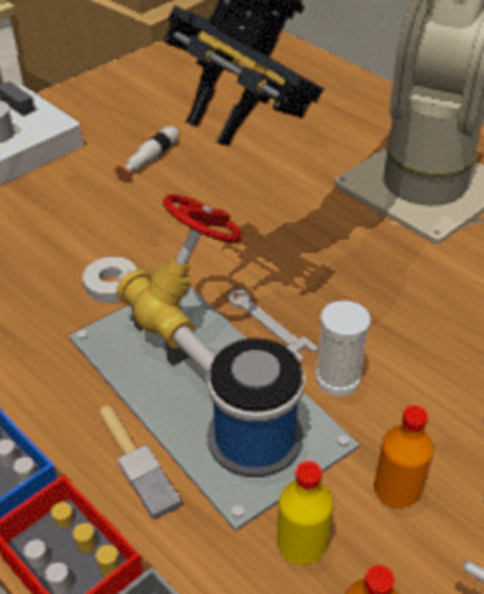

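View pics/t6.png

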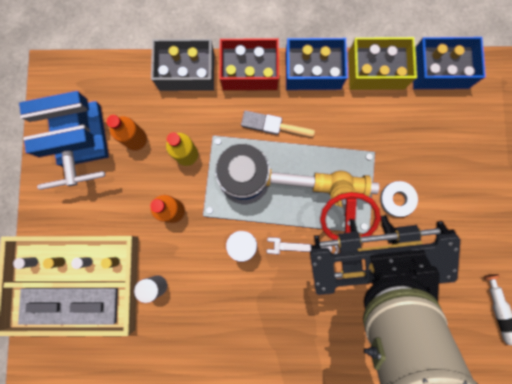

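Call:
{"op": "arm_command", "data": {
  "commands": [
    [46, [0.0, -0.01, -0.004], [0, 0, 0]],
    [46, [0.001, -0.025, -0.008], [0, 0, 0]],
    [46, [0.001, -0.04, -0.013], [0, 0, 0]],
    [46, [0.002, -0.055, -0.018], [0, 0, 0]],
    [46, [0.002, -0.07, -0.023], [0, 0, 0]],
    [46, [0.003, -0.09, -0.028], [0, 0, 0]],
    [46, [0.004, -0.11, -0.035], [0, 0, 0]],
    [46, [0.005, -0.13, -0.04], [0, 0, 0]],
    [46, [0.005, -0.15, -0.04], [0, 0, 0]],
    [46, [0.005, -0.16, -0.04], [0, 0, 0]]
  ]
}}

```text
time: 18.4
ee_pos: [0.4387, -0.1695, 0.4188]
eef_rot: [-0.076, 0.951, -0.056, 0.296]
ft_force: [0.3, -0.2, 0.3]
width: 0.0398
```

```bash
python3 - <<'E'
from h import *
delta(.0,phi=102)
t=Cam("top");s=Cam("scene");crop(t,310,170,400,260,7,"pics/t7.png")
for nm,c,bx in(("t",t,(315,182,390,250)),("s",s,(205,108,255,150))):
    m=cv2.inRange(c.hsv,(0,130,50),(9,255,255))|cv2.inRange(c.hsv,(170,130,50),(180,255,255))
    M=np.zeros_like(m);x0,y0,x1,y1=bx;M[y0:y1,x0:x1]=m[y0:y1,x0:x1]
    h=cv2.convexHull(np.vstack(cv2.findContours(M,0,1)[0])); e=cv2.fitEllipse(h); print(nm,e)
    if nm=="t": et=e[0];Mt=M
    else: print("wheel tri",tri(t,et,s,e[0]))
v,uu=np.nonzero(Mt); 
for k in(.016,.020,.024):
    c=np.array([.513,-.0185,.171])+k*n
    P=t.onplane(np.c_[uu,v],c+.01*n,n)-c; p=np.c_[P@u,P@yh]; p=p[np.linalg.norm(p,axis=1)<.034]; mu=p.mean(0);V=np.linalg.svd(p-mu)[2]
    print("bar ang",np.degrees(np.arctan2(V[0,1],V[0,0])),"mean",mu)
E
```

```text
j [-0.09 -0.47  0.3   2.03  0.08  0.95  1.93] ee [ 0.4387 -0.1695  0.4188] F [ 0.3 -0.2  0.3] T [ 0.04  0.74 -0.03] w 0.0398 t 18.4
shift [0.0498 0.1777 0.185 ] turn [0.002 0.001 0.061] 3.5
t ((350.09893798828125, 217.74681091308594), (51.64284896850586, 61.629066467285156), 75.93865966796875)
s ((232.12811279296875, 128.5859375), (14.460272789001465, 39.68075180053711), 114.45976257324219)
wheel tri (array([ 0.5022987 , -0.01646575,  0.18821137]), [np.float64(1.4577516354731415), np.float64(1.457751635473062)])
bar ang -170.40642840037634 mean [0.00072608 0.00137806]
bar ang -170.12879718560296 mean [-0.0002181   0.00185851]
bar ang -168.09566795715557 mean [-0.00191755  0.00179345]
```

View pics/t7.png

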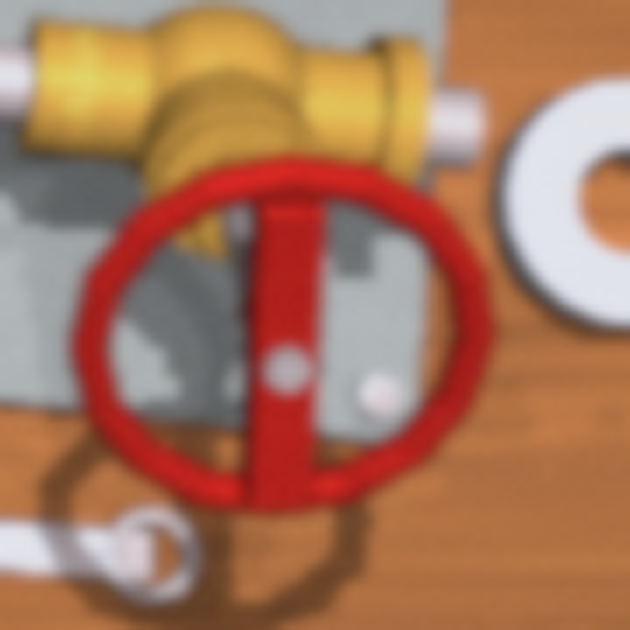

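In the clear view the crossbar is at 189.9°, up from 29.7°, so it has turned 2.80 rad. That matches the point where the torque rose. The cartridge (241,246) and yellow bottle (179,146) are at their original pixels, and nothing is being touched. I'll hand the job in.

```bash
python3 - <<'E'
from bench import *
print(read_state()["ft_force"],close_job())
E
```

```text
the job is handed in; nothing more can be done
[-0.01725153  0.01556988 -0.53834427] None
```

I pressed the filter lid fully home, then opened the valve to its stop, and handed the job in at about 18.5 s of the 69 s allowed.

- **Lid:** I pressed on the boss with closed fingers until the force rose to 17 N and the fingertips stopped at 146 mm above the bench. The pictures afterwards show no yellow band.
- **Valve:** I gripped the crossbar and turned it counter-clockwise, rising 7 mm per radian with the stem. The resisting torque went from about 0.2 to about 0.9 N m at the stop.
- **Turn check:** A clear picture afterwards shows the crossbar moved 160° (2.80 rad) and the wheel up about 19 mm, which agrees with the point where the torque rose. The hand itself turned 2.89 rad; the last 0.1 rad or so was slip or flex against the stop.
- **Bottle and cartridge:** the spare cartridge and yellow oil bottle are standing where they were, at the same pixels as at the start.
- **At hand-in:** the gripper was clear of everything, with the measured force about zero.

Two checks were less clean:
- **Crossbar angle:** my first reading after release gave about 155°, because the gripper hid part of the wheel. I moved the arm aside and measured again.
- **Joint 2:** it touched its lower limit (about -0.50 rad) during the retreat. I then moved it away from the limit.

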